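Leak-check of a cleaner bottle on the optical bench

ROBOT

A 6-joint arm with a two-finger parallel gripper is mounted at the origin on the work surface. World frame = base frame: x ahead of the robot, y to its left, z up, the work surface at z = 0. Lengths are in m, angles in rad, forces in N, time in s.
With the tool pointing down it reaches from about 0.275 to 0.725 m from the base axis. Payload 5.6 kg.
Tool frame: the origin (TCP) lies midway between the tips of the shut fingers; the grasp point (between the pads) lies grasp_offset behind it (grasp_offset is the distance from the TCP to the grasp point, in m); z points along the fingers, x is the direction in which the jaws open and shut, and the axes are right-handed (so a half turn about z gives the same grasp; the last joint's range is limited). The gripper opens to 85 mm and grips with 20 to 120 N. Pads are 22 mm wide; open, the fingers measure 114 mm over their backs; the gripper's body (76 mm by 85 mm) begins 54 mm behind the grasp point. The pads swing forward as they close: fully open they stand 13 mm farther back than shut.
Start: joints at [1.471, 0.255, 0.108, 0, -1.424, -0.285], TCP at [0.206, 0.51, 0.231] pointing down, gripper open.
Joint ranges: [-2.95, 2.95], [-1.21, 1.97], [-1.09, 1.5], [-2.87, 1.71], [-2.94, -0.07], [-3.05, 3.05]. Speed limits (rad/s): [2.57, 2.57, 3.14, 3.14, 3.14, 3.14].

INTERFACE

Orientations are given as a unit quaternion [x, y, z, w].
In Python, from workcell import read_state, snapshot, camera_params, hand_in, grasp_offset gives the robot as it stands.
- The arm moves only by the shell command python3 -m handwheel 'ROWS' [FORCE]. ROWS is JSON, a list of rows, each a list of 5 numbers: the opening, from -1 (shut) to 1 (fully open), so that 0 is half open, then the shift along the tool's x, y, z in cm, then the turn about the tool's z in rad. A call has 1 to 5 rows; each row is the pose to reach, as a shift and turn from the pose commanded when the call began, along the tool's axes at that moment; what a row does not reach only later rows make up. A row lasts 1/8 s, in which the tool goes at most 62.5 mm and 10.7 degrees, less where a joint would pass 70% of its speed; a pose out of reach is approached as far as the arm can. A call with a gripper value outside its range is refused whole. The fingers move at their own pace and stop on an object; FORCE is the grip in N (left out, the last holds). Time passes only in rows, so rows that repeat a pose let the fingers close. It gives the time, the measured TCP pose, the force and the opening at its end, in the units of the state.
- read_state(): the state, without advancing time (a new reading comes with each control period).
- snapshot(name): name is "scene" or "top"; returns the picture (480x640x3 uint8, blue, green, red); there is no depth.
- camera_params(name): a dict with "fx", "fy", "cx", "cy" (pixels), "R" (3x3) and "t" (3): a world point X has camera coordinates R X + t. Camera axes: x right, y down, z forward; pixel columns grow to the right and rows downward; lengths in m; the calibration is good to about 2 mm. A picture is of the moment at which its call begins. camera_params takes no time and is no camera call.
- hand_in(): hands the job in, once; it reports no verdict.
The state is a dict: "t": time; "joint_pos": joint angles; "joint_velocities": joint speeds; "joint_torque": joint torques, N m; "tcp_pos": TCP position; "ee_rot": TCP orientation; "contact_force": force on the tool from outside, world axes, zero at the start; "wrist_torque": the same for the moment, N m; "gripper_width": finger opening in m.
Only numpy, scipy, OpenCV 4.12 (cv2) and the standard library are available. Lean on these libraries where they do the work, as an engineer would, in place of code of your own. Each camera call takes 0.05 s, during which the arm holds its last target. There are 200 camera calls.

TASK

The flat-sided bottle with the wing cap is standing in the aluminium rack with its cap loose: while it stands there, screw the cap clockwise (seen from above) fully tight. Then draw the bottle up out of the rack, carry it over the steel drip tray and tip it well over, at least 45 degrees from upright, with its cap above the tray, to see that nothing leaks. Finish while still holding it there, steady and raised well clear of tray and bench, and leave everything else where it stands.

Things in the scene. Friction and masses are not known exactly. Their poses are not given: they have to be found in the camera images.
- bottle: White flat-sided plastic bottle, 44 mm (its x) by 60 mm (its y), 86 mm tall, 112 mm with its wing cap, 0.15 to 0.31 kg. Origin: centre of its underside; z points up to the cap. It stands in one of the rack's wells (which one varies), underside 8 mm above the bench, 60 mm side along the row, flat sides free from 38 to 86 mm above the bench. Tallest thing in the rack, the only one with a wing.
- cap (a joint): Turn of the captive cap on the bottle, rad: 0 loosest, grows clockwise seen from above, 1.6 fully tight at a stop. Starts between 0.2 and 0.8. It turns in place without rising, with 0.05 N m of friction, and stays where it is left. Fully tight, the wing lies along the bottle's 60 mm side.
- cap_wing (a point): Point on the cap's axis at the top of the wing, 112 mm above the bottle's underside; turns with the cap. The cap is a grey disc 34 mm across and 9 mm high with an upright wing on it, 10 mm thick (this frame's x), 36 mm long (its y), filling the uppermost 17 mm below this point. z points up along the bottle.
- rack: Aluminium rack, 64 mm (x) by 256 mm (y) by 38 mm high, fixed. Three wells in a row 80 mm apart along its y, each 48 mm (x) by 64 mm (y), 30 mm deep, floor 8 mm above the bench: 2 mm of play each side of the bottle, which therefore cannot turn more than a little. Origin: centre of its underside.
- tray: Shallow steel drip tray, 200 mm (x) by 160 mm (y) by 22 mm high, walls 4 mm, open on top, fixed to the bench. Origin: centre of its underside.
- jar: Bystander in the rack: white round jar 46 mm across, 66 mm tall (top 74 mm above the bench). Origin: centre of underside.
- vial: Bystander in the rack: white round bottle 40 mm across, narrow neck, 78 mm tall (top 86 mm above the bench). Origin: centre of underside.
- case: Bystander: dark spectacle case, 65 by 160 by 36 mm high. Origin: centre of underside.
- spectacles: Bystander: pair of metal spectacles with open temples, 120 mm wide (y), 150 mm deep (x, from its origin), 42 mm high. Origin: under the bridge.
- screwdriver: Bystander: screwdriver 150 mm long, lying flat.
- jobtray: Bystander: empty grey plastic job tray, 220 by 150 by 45 mm high. Origin: centre of underside.
- blank: Bystander: clear round lens blank 68 mm across, 14 mm high, lying flat. Origin: centre of underside.
- mug: Bystander: white mug 76 mm across, 90 mm high. Origin: centre of underside.
Mind the look-alikes: they are no part of the job. What is shaped like the bottle but green or red is not meant.

How it is judged:
On the way, in this order (a step that is already met when the one before it is completed fails the run):
1. the cap is fully tight while the bottle stands in the rack (value of joint cap above 1.48 rad and z of bottle in the frame of rack below 0.02 m and angle between bottle's own z axis and vertical below 0.15 rad), for 0.2 s.
2. the bottle is drawn up out of its well (z of bottle in the frame of rack above 0.045 m), for 0.1 s.
At the end, for the whole second after the job is handed in: Cap within 0.15 rad of its stop; bottle held in the fingers, tilted at least 0.72 rad (41 deg), top of its cap straight above the tray, underside centre and cap top both over 60 mm above the bench, touching neither rack nor tray, at rest (under 30 mm/s, 0.2 rad/s) (value of joint cap above 1.45 rad and angle between bottle's own z axis and vertical above 0.72 rad and height (world z) of each of bottle, cap_wing above 0.06 m and x of cap_wing in the frame of tray between -0.098 and 0.098 m and y of cap_wing in the frame of tray between -0.078 and 0.078 m and contact force between bottle and the fingers above 2 N and contact force between bottle and rack below 0.1 N and contact force between bottle and tray below 0.1 N and linear speed of bottle below 0.03 m/s and angular speed of bottle below 0.2 rad/s); the arm keeps its last pose, push and grip.
It fails at once if a bystander is shifted by more than 30 mm (distance of any of jar, vial, case, spectacles, screwdriver, jobtray, blank, mug from where it was at the start of the episode above 0.03 m).
It fails at once if a jar or bottle left in the rack is tipped (angle between any of jar, vial's own z axis and vertical above 0.5 rad).
It also fails if it takes over 58 s, if anything falls off the work surface, if the arm or the gripper's body presses on something with over 40 N, if the wrist force passes 120 N, or if a joint passes its speed limit or range.

## Working session

There is one attempt and no reset: what is moved stays moved. The work goes in short steps, Python scripts to look and compute and a shell command to move; the robot and the scene stay as the last step left them, time stands still between calls to the robot, and variables do not carry over. Pictures are saved under pics/ and viewed, about 8 in all and at most 12, crops included, and the job is handed in when it is done.

```bash
mkdir -p pics; ls; python3 - <<'E'
from workcell import *
import cv2,numpy as np
s=read_state();print({k:np.round(v,3).tolist() for k,v in s.items()}); print(grasp_offset if not callable(grasp_offset) else grasp_offset())
for n in("scene","top"):
    cv2.imwrite(f"pics/{n}0.png",snapshot(n)); c=camera_params(n); print(n,c)
E
```

```text
pics
{'t': 0.0, 'joint_pos': [1.471, 0.256, 0.107, -0.0, -1.424, -0.285], 'joint_velocities': [-0.001, -0.0, -0.001, 0.001, 0.001, -0.0], 'joint_torque': [0.001, -38.664, 23.794, 5.365, -0.006, -0.0], 'tcp_pos': [0.206, 0.509, 0.23], 'ee_rot': [-0.559, 0.829, -0.001, -0.001], 'contact_force': [0.557, 0.717, -0.042], 'wrist_torque': [0.055, -0.006, -0.006], 'gripper_width': 0.085}
0.0187
scene {'fx': 499.16692618951186, 'fy': 499.16692618951186, 'cx': 314.1282752755306, 'cy': 238.16429180777013, 'R': array([[ 0.85662263,  0.51579026, -0.01257319],
       [ 0.32417656, -0.55702982, -0.76460927],
       [-0.40138165,  0.65090567, -0.64437146]]), 't': array([-0.43934636, -0.12172344,  1.76147471])}
top {'fx': 433.58976416208105, 'fy': 433.58976416208105, 'cx': 318.93218697172864, 'cy': 243.82972511562522, 'R': array([[ 3.06527773e-02, -9.99529738e-01,  8.42354213e-04],
       [-9.98717402e-01, -3.06618209e-02, -4.02914823e-02],
       [ 4.02983629e-02,  3.93772024e-04, -9.99187613e-01]]), 't': array([-0.06037053,  0.51062711,  1.25842003])}
```

View pics/scene0.png

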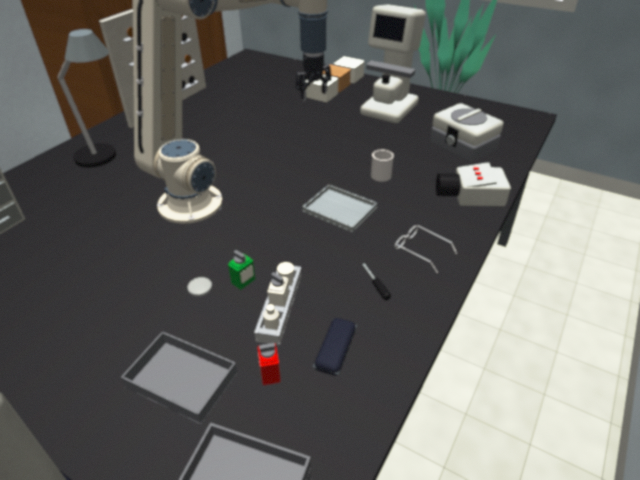

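View pics/top0.png

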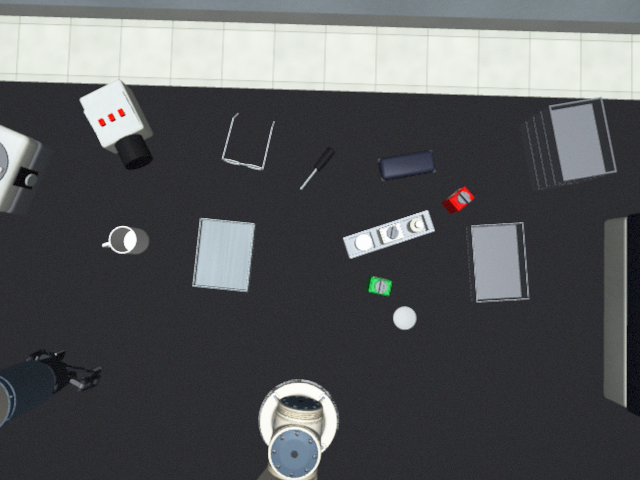

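```bash
cat > h.py <<'E'
import numpy as np,cv2
from workcell import *
def onplane(n,uv,z):
    c=camera_params(n);R=np.array(c["R"]);t=np.array(c["t"])
    uv=np.atleast_2d(uv).astype(float)
    d=np.c_[(uv[:,0]-c["cx"])/c["fx"],(uv[:,1]-c["cy"])/c["fy"],np.ones(len(uv))]@R
    o=-R.T@t
    return o+d*((z-o[2])/d[:,2])[:,None]
def proj(n,X):
    c=camera_params(n);p=np.atleast_2d(X)@np.array(c["R"]).T+c["t"]
    return np.c_[p[:,0]/p[:,2]*c["fx"]+c["cx"],p[:,1]/p[:,2]*c["fy"]+c["cy"]]
E
python3 - <<'E'
from h import *
im=cv2.imread("pics/top0.png"); g=cv2.cvtColor(im,cv2.COLOR_BGR2GRAY)
def rect(x0,y0,x1,y1,th,z):
    m=np.uint8(g[y0:y1,x0:x1]>th); m=cv2.morphologyEx(m,cv2.MORPH_CLOSE,np.ones((5,5)))
    c=max(cv2.findContours(m,0,1)[0],key=cv2.contourArea).reshape(-1,2)+[x0,y0]
    w=onplane("top",c,z)[:,:2]
    r=cv2.minAreaRect((w*1000).astype(np.float32)); print(r, cv2.boxPoints(r).round(0).tolist())
    return r
rect(335,200,445,270,90,.038)
rect(180,205,270,305,90,.022)
a=cv2.resize(im[200:270,335:445],None,fx=7,fy=7,interpolation=cv2.INTER_CUBIC)
s=cv2.imread("pics/scene0.png")[240:350,220:320]
s=cv2.resize(s,None,fx=5,fy=5,interpolation=cv2.INTER_CUBIC)[:550]
cv2.imwrite("pics/a.png",a)
cv2.imwrite("pics/s.png",s)
E
```

```text
((545.430419921875, -242.82833862304688), (66.52291870117188, 259.7938232421875), 19.874691009521484) [[470.0, -132.0], [558.0, -376.0], [621.0, -354.0], [533.0, -109.0]]
((472.9136047363281, 231.32305908203125), (162.34429931640625, 202.088623046875), 86.06623077392578) [[367.0, 157.0], [568.0, 143.0], [579.0, 305.0], [378.0, 319.0]]
```

View pics/a.png

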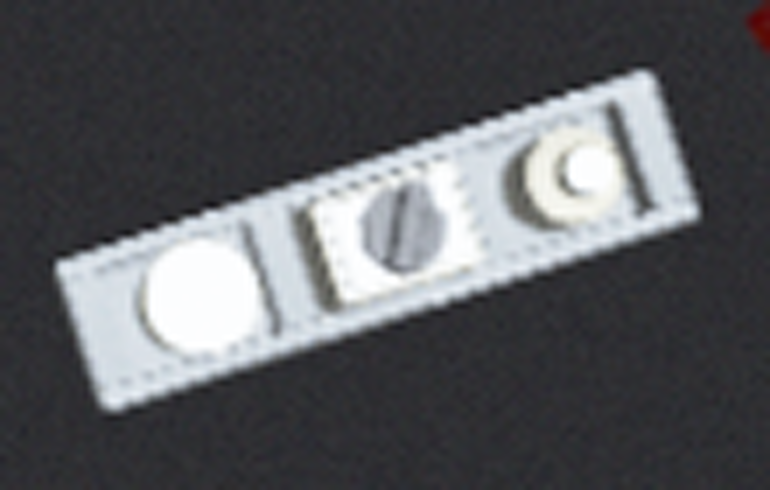

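View pics/s.png

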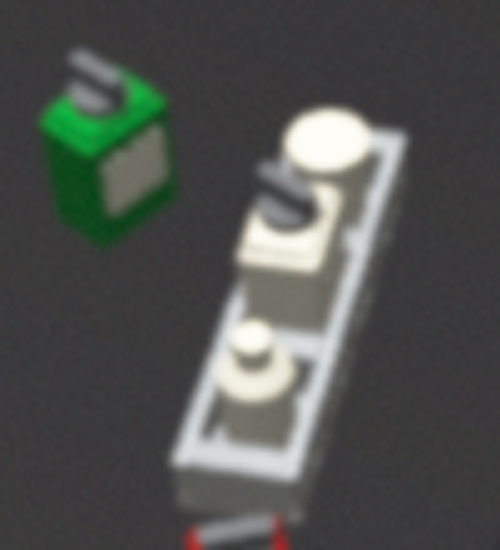

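```bash
python3 - <<'E'
from h import *
T=lambda u,v:(u/7+335-.43,v/7+200-.43)
S=lambda u,v:(u/5+220-.4,v/5+240-.4)
print("disc c",onplane("top",T(403,227),.105)[0])
w=onplane("top",[T(405,187),T(392,262)],.12);d=w[0]-w[1];print("wing top",w.mean(0),np.degrees(np.arctan2(d[1],d[0])),np.linalg.norm(d))
w=onplane("scene",[S(264,167),S(310,200)],.12);d=w[0]-w[1];print("wing scene",w.mean(0),np.degrees(np.arctan2(d[1],d[0])),np.linalg.norm(d))
s=read_state()
from scipy.spatial.transform import Rotation as Ro
R=Ro.from_quat(s["ee_rot"]).as_matrix();print(R.round(3))
tgt=np.array([.545,-.243,.2]);print("shift cm",R.T@(tgt-s["tcp_pos"])*100)
E
```

```text
disc c [ 0.54659459 -0.24210733  0.105     ]
wing top [ 0.54641327 -0.23784741  0.12      ] -8.434276010838815 0.029192017903421175
wing scene [ 0.54774341 -0.24345399  0.12      ] 166.7449323744487 0.03563546440783515
[[-0.375 -0.927 -0.001]
 [-0.927  0.375 -0.002]
 [ 0.002 -0.    -1.   ]]
shift cm [ 57.01392726 -59.64378521   3.1506202 ]
```

```bash
for i in 1; do python3 -m handwheel '[[1,19,-19.9,0,0],[1,19,-19.9,0,0],[1,19,-19.9,0,0],[1,19,-19.9,0,0],[1,19,-19.9,0,0]]' 40; done
python3 -m handwheel '[[1,19,-19.9,0,0],[1,19,-19.9,0,0],[1,19,-19.9,0,0],[1,19,-19.9,0,0],[1,19,-19.9,0,0]]'
python3 -m handwheel '[[1,19,-19.9,0,0],[1,19,-19.9,0,0],[1,19,-19.9,0,0],[1,19,-19.9,0,0],[1,19,-19.9,0,0]]'
python3 -m handwheel '[[1,0,0,0,-0.1],[1,0,0,0,-0.19],[1,0,0,0,-0.19]]'
python3 - <<'E'
from h import *
s=read_state();print(s["joint_pos"].round(3) if hasattr(s["joint_pos"],'round') else s["joint_pos"])
from scipy.spatial.transform import Rotation as Ro
R=Ro.from_quat(s["ee_rot"]).as_matrix();print(R.round(3))
tgt=np.array([.546,-.243,.14]);print("shift cm",R.T@(tgt-s["tcp_pos"])*100)
E
```

```text
t: 0.72
tcp_pos: [0.32, 0.2562, 0.2313]
ee_rot: [-0.558, 0.83, 0.0, 0.0]
contact_force: [1.4, 0.1, 0.1]
gripper_width: 0.0856
t: 1.35
tcp_pos: [0.433, 0.0054, 0.2308]
ee_rot: [-0.557, 0.83, 0.0, -0.001]
contact_force: [-0.4, 0.9, -0.2]
gripper_width: 0.0856
t: 1.98
tcp_pos: [0.546, -0.2455, 0.2295]
ee_rot: [-0.558, 0.83, 0.001, -0.001]
contact_force: [-0.3, 0.2, -0.5]
gripper_width: 0.0851
t: 2.35
tcp_pos: [0.5456, -0.2426, 0.2307]
ee_rot: [-0.635, 0.773, 0.0, -0.0]
contact_force: [-0.2, 0.6, -0.9]
gripper_width: 0.0853
[-0.157  0.351  0.24  -0.    -1.461  1.532]
[[-0.195 -0.981 -0.001]
 [-0.981  0.195  0.   ]
 [-0.     0.001 -1.   ]]
shift cm [ 0.02992374 -0.0569235   9.07033748]
```

```bash
python3 -m handwheel '[[1,0,0,6,0],[1,0,0,11,0],[1,0,0,12.3,0],[1,0,0,12.3,0]]'
python3 -m handwheel '[[-1,0,0,0,0],[-1,0,0,0,0],[-1,0,0,0,0],[-1,0,0,0,0],[-1,0,0,0,0]]' 30
python3 -m handwheel '[[-1,0,0,0,0],[-1,0,0,0,0],[-1,0,0,0,0]]'
python3 -c "
from h import *
s=read_state();print(s['wrist_torque'])
a=cv2.resize(snapshot('top')[200:270,335:445],None,fx=7,fy=7,interpolation=cv2.INTER_CUBIC)
b=cv2.resize(snapshot('scene')[230:340,220:320],None,fx=4.45,fy=4.45,interpolation=cv2.INTER_CUBIC)[:490]
b=cv2.resize(b,(300,490)) if 0 else b[:, :]
h=min(len(a),len(b));cv2.imwrite('pics/b.png',cv2.resize(np.hstack([a[:h],b[:h]]),(800,int(h*800/(a.shape[1]+b.shape[1])))))
"
```

```text
t: 2.85
tcp_pos: [0.5461, -0.2428, 0.1088]
ee_rot: [-0.635, 0.773, -0.0, -0.0]
contact_force: [0.8, 0.1, 0.8]
gripper_width: 0.0855
t: 3.48
tcp_pos: [0.5458, -0.2428, 0.1086]
ee_rot: [-0.635, 0.772, -0.0, -0.0]
contact_force: [-0.5, -0.9, 2.1]
gripper_width: 0.0088
t: 3.85
tcp_pos: [0.5459, -0.2428, 0.1086]
ee_rot: [-0.635, 0.773, -0.0, -0.0]
contact_force: [-1.1, -0.2, 4.0]
gripper_width: 0.0092
[-0.15202133  0.61575142 -0.03627586]
```

View pics/b.png

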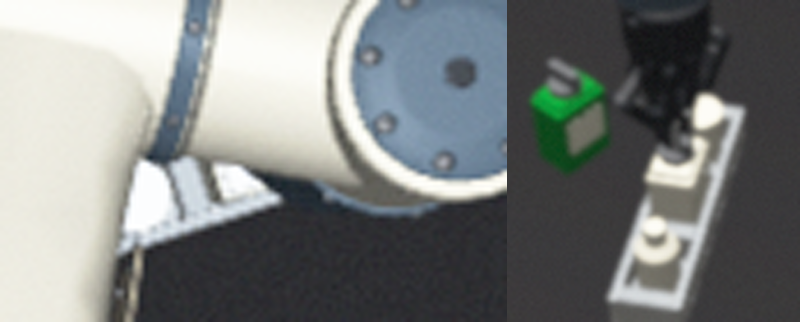

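The jaws hold the wing (about 9–10 mm opening). Next I turn it clockwise.

```bash
python3 -m handwheel '[[-1,0,0,0,0.17],[-1,0,0,0,0.34],[-1,0,0,0,0.51],[-1,0,0,0,0.68],[-1,0,0,0,0.8]]'
python3 -c "
from h import *
s=read_state();print(s['wrist_torque'],s['joint_torque'],s['joint_pos'])"
python3 -m handwheel '[[-1,0,0,0,0.1],[-1,0,0,0,0.15],[-1,0,0,0,0.2],[-1,0,0,0,0.2]]'
python3 -c "
from h import *
s=read_state();print(s['wrist_torque'],s['joint_torque'],s['joint_pos'])"
```

```text
t: 4.58
tcp_pos: [0.546, -0.2428, 0.1086]
ee_rot: [-0.282, 0.959, -0.0, 0.0]
contact_force: [-1.1, -0.4, 4.3]
gripper_width: 0.009
[-0.17713026  0.553595    0.02385745] [  0.61588263 -43.2417798   21.3514334    4.21653897   0.49623476
   1.0051024 ] [-1.56867012e-01  4.09781590e-01  1.22532438e-02  3.88866838e-04
 -1.17277359e+00  7.28459832e-01]
t: 5.08
tcp_pos: [0.546, -0.2428, 0.1086]
ee_rot: [-0.187, 0.982, -0.0, 0.0]
contact_force: [-1.4, -0.8, 4.7]
gripper_width: 0.0089
[-0.24884001  0.47390233  0.0039043 ] [  0.76762196 -43.04567814  21.10056818   4.1215986    0.40487124
  -0.24172076] [-1.56894855e-01  4.09764734e-01  1.22704693e-02  4.03596090e-04
 -1.17271153e+00  5.33266197e-01]
```

```bash
python3 -m handwheel '[[-1,0,0,0,0.03],[-1,0,0,0,0.06],[-1,0,0,0,0.06]]'
python3 -c "
from h import *
s=read_state();print(s['wrist_torque'],s['joint_torque'][5],s['joint_pos'][5])"
python3 -m handwheel '[[-1,0,0,0,0.03],[-1,0,0,0,0.06],[-1,0,0,0,0.06]]'
python3 -c "
from h import *
s=read_state();print(s['wrist_torque'],s['joint_torque'][5],s['joint_pos'][5])"
```

```text
t: 5.45
tcp_pos: [0.546, -0.2428, 0.1086]
ee_rot: [-0.157, 0.988, -0.0, 0.0]
contact_force: [-1.3, -1.4, 3.9]
gripper_width: 0.0088
[-0.39577333  0.47572403 -0.02540194] -0.09087715996429324 0.47189300244606625
t: 5.82
tcp_pos: [0.5457, -0.243, 0.1086]
ee_rot: [-0.128, 0.992, -0.0, -0.0]
contact_force: [-1.9, -0.9, 5.1]
gripper_width: 0.009
[-0.5880136   0.76026089  0.27292354] -0.3993544913828373 0.41241066062418225
```

```bash
python3 -m handwheel '[[-1,0,0,0,0.03],[-1,0,0,0,0.06],[-1,0,0,0,0.06]]'
python3 -c "
from h import *
s=read_state();print(s['wrist_torque'],s['joint_torque'][5],s['joint_pos'][5])"
```

```text
t: 6.2
tcp_pos: [0.5457, -0.2431, 0.1086]
ee_rot: [-0.098, 0.995, -0.001, -0.0]
contact_force: [-3.1, -1.2, 4.4]
gripper_width: 0.0089
[-0.67690933  0.77594247  0.82540484] -0.935385636985302 0.3532547504958357
```

```bash
python3 -m handwheel '[[1,0,0,0,0],[1,0,0,0,0],[1,0,0,0,0],[1,0,0,0,-0.1],[1,0,0,0,-0.15]]'
python3 -m handwheel '[[1,0,0,-5,0],[1,0,0,-5,0],[1,0,0,-5,0]]'
python3 -c "
from h import *
b=cv2.resize(snapshot('scene')[230:350,210:330],None,fx=5,fy=5,interpolation=cv2.INTER_CUBIC)
cv2.imwrite('pics/c.png',b)
"
```

```text
t: 6.82
tcp_pos: [0.5458, -0.2425, 0.108]
ee_rot: [-0.173, 0.985, 0.0, -0.0]
contact_force: [0.4, 0.2, -0.0]
gripper_width: 0.0852
t: 7.2
tcp_pos: [0.5458, -0.2424, 0.158]
ee_rot: [-0.172, 0.985, 0.0, 0.0]
contact_force: [-0.0, 0.1, -0.4]
gripper_width: 0.0859
```

View pics/c.png

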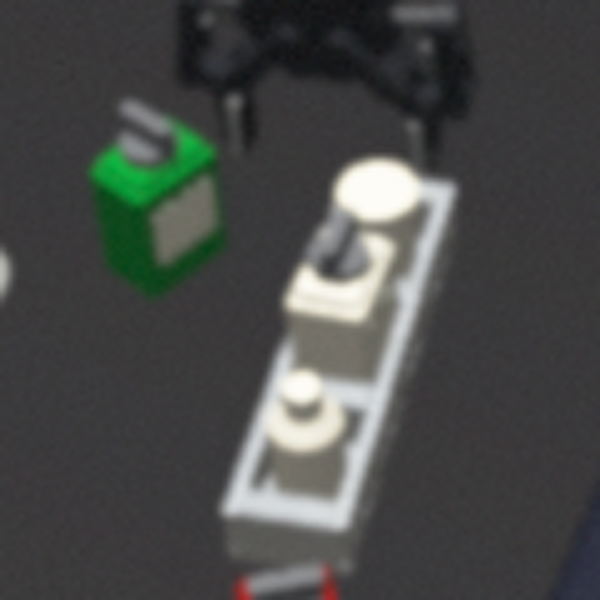

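The wing now lies along the row, at about (330,265)–(345,215) in the crop, so the cap is tight. Now I grasp the body by its flat sides.

```bash
python3 -m handwheel '[[1,0,0,5,0],[1,0,0,9,0],[1,0,0,10.2,0],[1,0,0,10.2,0]]'
python3 -m handwheel '[[-1,0,0,0,0],[-1,0,0,0,0],[-1,0,0,0,0],[-1,0,0,0,0],[-1,0,0,0,0]]' 35
python3 -m handwheel '[[-1,0,0,0,0],[-1,0,0,-0.5,0],[-1,0,0,-2,0],[-1,0,0,-2,0]]'
python3 -c "
from h import *
print(read_state()['wrist_torque'])"
```

```text
t: 7.75
tcp_pos: [0.5456, -0.2427, 0.0559]
ee_rot: [-0.172, 0.985, 0.0, -0.001]
contact_force: [-0.0, -0.1, 0.7]
gripper_width: 0.0853
t: 8.38
tcp_pos: [0.5465, -0.243, 0.0577]
ee_rot: [-0.172, 0.985, -0.001, 0.001]
contact_force: [-2.2, -0.1, 5.7]
gripper_width: 0.0437
t: 8.88
tcp_pos: [0.5466, -0.2429, 0.0779]
ee_rot: [-0.172, 0.985, -0.001, 0.001]
contact_force: [0.3, 0.1, -1.7]
gripper_width: 0.0443
[-0.03822434 -0.00805629  0.00738644]
```

```bash
python3 -m handwheel '[[-1,0,0,-5,0],[-1,0,0,-10,0],[-1,0,0,-13,0],[-1,0,0,-13,0]]'
python3 -m handwheel '[[-1,-0.7,6,0,0],[-1,-1.4,12,0,0],[-1,-2,18,0,0],[-1,-2.5,22,0,0],[-1,-2.5,22,0,0]]'
python3 -m handwheel '[[-1,-0.7,6,0,0.1],[-1,-1.3,11,0,0.2],[-1,-1.5,13.5,0,0.3],[-1,-1.5,13.5,0,0.42],[-1,-1.5,13.5,0,0.42]]'
python3 -c "
from h import *
from scipy.spatial.transform import Rotation as Ro
s=read_state();print(s['wrist_torque'],Ro.from_quat(s['ee_rot']).as_matrix().round(3),s['joint_pos'])
cv2.imwrite('pics/d.png',snapshot('scene')[60:340,150:480])"
```

```text
t: 9.38
tcp_pos: [0.5471, -0.2429, 0.209]
ee_rot: [-0.172, 0.985, -0.001, 0.003]
contact_force: [0.3, -0.3, -2.8]
gripper_width: 0.0433
t: 10.0
tcp_pos: [0.4933, -0.0248, 0.2049]
ee_rot: [-0.174, 0.985, 0.001, -0.001]
contact_force: [0.3, -1.3, -1.8]
gripper_width: 0.0434
t: 10.62
tcp_pos: [0.4626, 0.1045, 0.2051]
ee_rot: [0.037, 0.999, -0.0, -0.001]
contact_force: [0.9, -0.5, -1.5]
gripper_width: 0.0437
[-0.11683044 -0.03224784 -0.0231555 ] [[-0.997  0.073 -0.002]
 [ 0.073  0.997 -0.001]
 [ 0.002 -0.001 -1.   ]] [ 5.53543566e-01  1.16748787e-01 -1.30444150e-01 -3.89203984e-04
 -1.32572478e+00 -6.26514515e-01]
```

View pics/d.png

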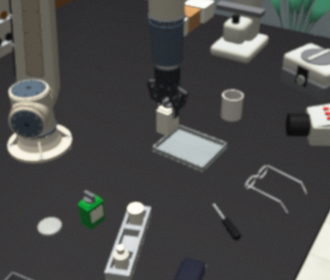

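```bash
python3 -m handwheel '[[-1,0,0,5,0],[-1,0,0,10,0],[-1,0,0,14.5,0],[-1,0,0,14.5,0]]' 25
python3 -m handwheel '[[-1,0,1,0,0],[-1,0,2,0,0],[-1,0,3,0,0],[-1,0,4,0,0]]'
python3 -c "
from h import *
s=read_state();print(s['wrist_torque'])
cv2.imwrite('pics/e.png',cv2.resize(snapshot('scene')[90:250,270:430],None,fx=3.5,fy=3.5))"
```

```text
t: 11.18
tcp_pos: [0.4604, 0.1028, 0.0583]
ee_rot: [0.037, 0.999, -0.002, -0.004]
contact_force: [-1.0, -0.7, -2.1]
gripper_width: 0.0435
t: 11.68
tcp_pos: [0.4669, 0.1441, 0.0636]
ee_rot: [0.036, 0.999, -0.001, 0.001]
contact_force: [-0.7, -7.3, 6.5]
gripper_width: 0.0437
[-3.01450818  0.27470146  0.08617115]
```

View pics/e.png

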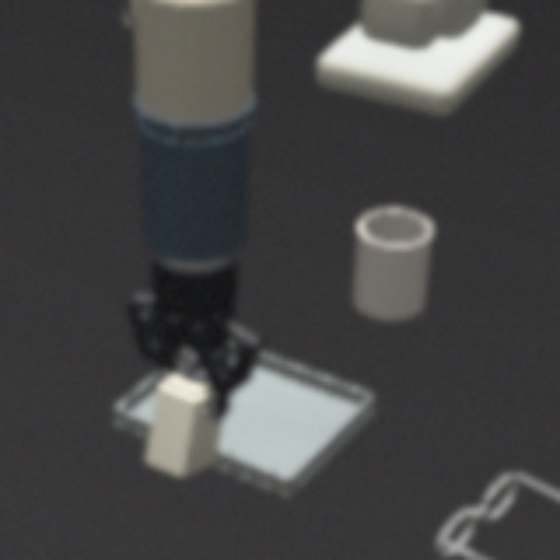

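Against the tray wall the bottle has begun to pivot in the pads, with about 7 N of push. I keep going.

```bash
python3 -m handwheel '[[-1,0,1,0,0],[-1,0,2,0,0],[-1,0,3,0.3,0],[-1,0,3.5,0.7,0],[-1,0,4,1,0]]'
python3 -c "
from h import *
s=read_state();print(s['wrist_torque'])"
python3 -m handwheel '[[-1,0,0.5,0,0],[-1,0,1,0,0],[-1,0,1,0,0]]'
python3 -m handwheel '[[-1,0,0,-4,0],[-1,0,0,-9,0],[-1,0,0,-13,0],[-1,0,0,-13,0],[-1,0,0,-13,0]]' 50
python3 -c "
from h import *
s=read_state();print(s['wrist_torque'])
cv2.imwrite('pics/f.png',cv2.resize(snapshot('scene')[90:250,270:430],None,fx=3.5,fy=3.5))"
```

```text
t: 12.35
tcp_pos: [0.4702, 0.1854, 0.0537]
ee_rot: [0.036, 0.999, 0.0, 0.002]
contact_force: [-1.6, -3.2, 7.7]
gripper_width: 0.0435
[-1.696043    0.6528558  -0.04239346]
t: 12.72
tcp_pos: [0.4699, 0.1945, 0.0526]
ee_rot: [0.036, 0.999, -0.0, 0.0]
contact_force: [-1.2, -5.3, 4.6]
gripper_width: 0.0435
t: 13.35
tcp_pos: [0.4693, 0.1953, 0.181]
ee_rot: [0.037, 0.999, 0.001, -0.0]
contact_force: [-0.8, -0.1, -2.7]
gripper_width: 0.0433
[0.08449139 0.03771101 0.01413322]
```

View pics/f.png

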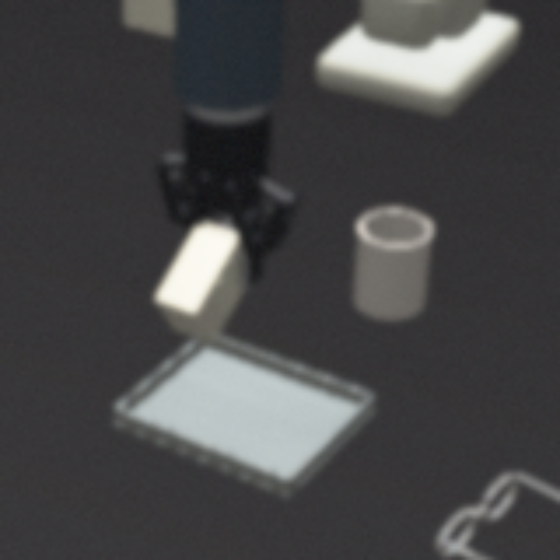

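```bash
python3 - <<'E'
from h import *
c=camera_params("scene");R=np.array(c["R"]);o=-R.T@c["t"];print("cam",o)
n=np.array([.997,-.073,0]);p=np.array([.469,.195,.2])
def cast(u,v,off):
    d=np.array([(u/3.5+270-c["cx"])/c["fx"],(v/3.5+90-c["cy"])/c["fy"],1])@R
    return o+d*((n@p+off-n@o)/(n@d))
for off,A,B in((-.022,(155,297),(200,228)),(.022,(215,313),(242,240)),(-.022,(155,297),(170,322))):
    a,b=cast(*A,off),cast(*B,off);d=b-a
    print(a.round(3),b.round(3),"from vertical",np.degrees(np.arctan2(np.hypot(d[0],d[1]),d[2])),np.linalg.norm(d))
E
```

```text
cam [ 1.12283755 -0.98774689  1.03644918]
[0.442 0.124 0.193] [0.447 0.194 0.228] from vertical 63.51564572012576 0.07873795066679892
[0.488 0.15  0.177] [0.491 0.192 0.23 ] from vertical 37.973249816927115 0.06814060513023794
[0.442 0.124 0.193] [0.443 0.146 0.154] from vertical 149.7264705609152 0.0449802824245504
```

```bash
python3 -m handwheel '[[-1,0,0,0,0],[-1,0,0,0,0],[-1,0,0,0,0]]'; python3 -c "
from h import *
cv2.imwrite('pics/g.png',cv2.resize(snapshot('scene')[145:195,305:355],None,fx=11,fy=11,interpolation=cv2.INTER_CUBIC))
print(read_state()['joint_velocities'])"
```

```text
t: 13.78
tcp_pos: [0.4696, 0.1946, 0.1809]
ee_rot: [0.037, 0.999, -0.0, -0.0]
contact_force: [0.5, 0.7, -2.5]
gripper_width: 0.0431
[-0.00022074 -0.002915    0.00440347  0.0003656  -0.00170138 -0.00199068]
```

View pics/g.png

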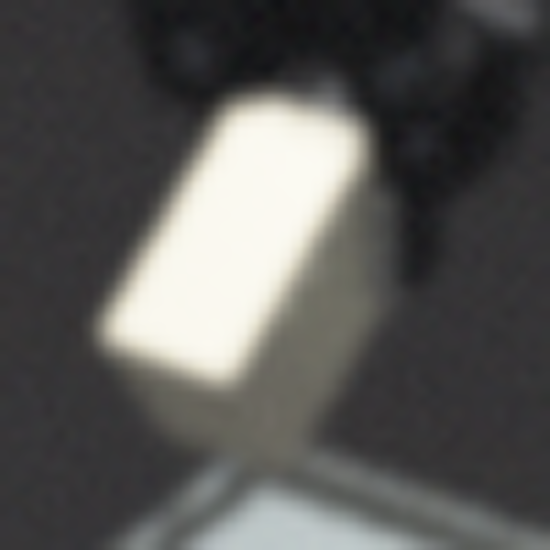

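```bash
python3 - <<'E'
from h import *
c=camera_params("scene");R=np.array(c["R"]);o=-R.T@c["t"]
n=np.array([.997,-.073,0]);p=np.array([.469,.195,.2])
def cast(u,v,off):
    d=np.array([(u/11+305-c["cx"])/c["fx"],(v/11+145-c["cy"])/c["fy"],1])@R
    return o+d*((n@p+off-n@o)/(n@d))
for off,A,B in((-.022,(103,333),(222,103)),(.022,(230,382),(370,150)),(-.022,(103,333),(165,430)),(.022,(230,382),(290,465))):
    a,b=cast(*A,off),cast(*B,off);d=b-a
    print(a.round(3),b.round(3),np.degrees(np.arctan2(np.hypot(d[0],d[1]),d[2])).round(1),np.linalg.norm(d).round(4))
E
```

```text
[0.442 0.124 0.192] [0.446 0.183 0.237] 52.8 0.0743
[0.486 0.12  0.192] [0.491 0.189 0.232] 60.5 0.0799
[0.442 0.124 0.192] [0.444 0.154 0.142] 148.6 0.0579
[0.486 0.12  0.192] [0.488 0.15  0.147] 145.7 0.0545
```

```bash
python3 -c "
from workcell import *
print(hand_in()); s=read_state(); print(s['t'],s['gripper_width'],s['tcp_pos'])"
```

```text
the job is handed in; nothing more can be done
None
the job is handed in; nothing more can be done
```

The cap was screwed tight in the rack, and the job was handed in at about 13.8 s of robot time with the bottle held tipped over the drip tray. No verdict was reported.

- **Cap:** I turned the wing about 1.18 rad clockwise, until the wrist moment rose to about 0.8 N m against the stop. A picture afterwards showed the wing lying along the row.
- **Tipping:** The moves only allow a turn about the tool's own axis. So I gripped the bottle by its flat sides, lifted it out and carried it to the tray. I pushed its lower end against the outside of the tray's fixed near wall, with up to about 10 N of contact force, so that it pivoted between the pads. Then I raised it.
- **Last checks:**
  - **Tilt:** Edge measurements gave 53–60° and the geometry predicted about 65°. One rough first estimate on a poorly seen edge gave 38°, and the closer look did not bear it out.
  - **Position:** By calculation, the cap is about 0.22 m up and near the middle of the tray, and the underside is about 0.17 m up. The cap itself was hidden by the gripper in the last picture, so its place over the tray was not seen directly.
  - **Grip:** 50 N commanded, with the fingers 43 mm apart and the arm at rest. The force reading showed only the bottle's weight, about 2.5 N.
- **Not checked:** I did not re-measure the cap angle after the lift or the bystanders' positions. The arm never went near the bystanders, and nothing touched the cap after tightening.

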